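Index the rotary sorting bin and chute a stone blank into it

TASK

Turn the rotary sorting bin by the wooden handle on its hub until its widest compartment is centred under the chute, and let go of the handle. Then pick up the small thick sawn stone block and drop it into the top of the chute, so that it slides down into that widest compartment. Leave the flat slab and the rough stone where they lie, and leave the bin as you turned it.

Things in the scene. Friction and masses are not known exactly. Their poses are not given: they have to be found in the camera images.
- sorter: Fixed frame: foot disc, posts, steel chute. Origin on the table under the round bin's axis, z up. The chute, an open slippery trough on the +y side, slopes at 45 deg down towards the axis (-y). Width 110 mm at the top, 75 at the outlet; sides 32 mm. Outlet edge 98 mm from the axis, 90 mm above the table; top of the sheet 215 mm from the axis, 207 mm high; back wall up to 231 mm high.
- carousel (a joint): Angle of the round bin on its vertical axis, rad, counter-clockwise positive seen from above; 0 = the middle of the widest compartment is exactly under the chute. It turns freely both ways with light friction (about 0.12 N m) and stays where it is left. It starts at 1.0 to 1.4.
- wide_mid (a point): Middle of the floor of the widest compartment of the round aluminium bin, 80 mm from the bin's axis, 22 mm above the table; its x axis points out from the axis. The bin is 260 mm across, wall top 70 mm above the table; radial dividers (tops at 68 mm) part it into one compartment of 100 degrees (the widest) and four of 65.
- handle (a point): Middle of the wooden bar handle on top of the hub, on the bin's axis, 137 mm above the table; the bar is 64 mm long, 16 wide, 34 tall (118 to 152 mm above the table). Its x axis runs along the bar and points to the middle of the widest compartment. Turns with the bin. Below it the hub is a 36 mm round post.
- drop_point (a point): Fixed point under the chute's outlet, 80 mm from the bin's axis, at the height of the bin's floor (22 mm above the table): the middle of the widest compartment belongs here.
- chute_mouth (a point): Fixed point above the chute's upper part, 215 mm above the table, 180 mm from the bin's axis on the chute's centre line, 43 mm above the sheet there, level with the tops of the sides: release the block with its underside about here and it slides down by itself. Axes as the sorter's.
- stone_block: The small thick sawn block of dark stone, 37 x 55 x 24 mm (x, y, z), 0.12 kg, lying flat. Origin at the centre of its underside.
- flat_slab: Bystander: flat, nearly square sawn slab, 54 x 58 x 16 mm. Origin at the centre of its underside.
- rough_stone: Bystander: rough rounded pebble, 44 x 49 x 35 mm. Origin at the centre of its underside.
Mind the look-alikes: they are no part of the job. Leave any blue or purple look-alike of the stone_block alone.

How it is judged:
By the outcome, as a careful person would: the job done as asked, in the order asked, and still so for the second after the job is handed in, with the robot touching nothing.
It also fails if it takes over 58 s, if anything falls off the work surface, if the arm or the gripper's body presses on something with over 40 N, if the wrist force passes 120 N, or if a joint passes its speed limit or range.

ROBOT

A 6-joint arm with a two-finger parallel gripper is mounted at the origin on a cart in front of the work surface, level with it; the furniture and walls round the work are solid. World frame = base frame: x ahead of the robot, y to its left, z up, the work surface at z = 0. Lengths are in mm, angles in rad, forces in N, time in s.
With the tool pointing down it reaches from about 300 to 850 mm from the base axis. Payload 4.2 kg.
Tool frame: the origin (TCP) lies on the front face of the gripper's body, between the roots of the fingers; the fingertips stand 78 mm ahead of it and the grasp point (between the pads) lies grip_depth ahead of it (grip_depth is the distance from the TCP to the grasp point, in mm); z points along the fingers, y is the line along which they close (so a half turn about z gives the same grasp; the last joint's range is limited). The gripper opens to 91 mm and grips with 3 to 60 N. Pads are 32 mm wide; open, the fingers measure 118 mm over their backs; the gripper's body (76 mm by 178 mm) begins 60 mm behind the grasp point.
Start: joints at [-1.255, 0.32, 1.565, -0, 1.257, -0.02], TCP at [189.478, -542.893, 292.276] pointing down, gripper open.
Joint ranges: [-3.11, 3.11], [-0.84, 2.01], [0.21, 2.61], [-1.34, 4.49], [0.05, 2.63], [-2.56, 2.56]. Speed limits (rad/s): [2.57, 2.57, 3.14, 3.14, 3.14, 3.14].

INTERFACE

Orientations are given as a unit quaternion [w, x, y, z].
In Python, from station import * gives the robot as it stands.
- The arm moves only by the tool play_rows, never from a script. Its argument "commands" is a list of rows, each an object of numbers: "x", "y", "z": the shift along the tool's x, y, z in mm; "twist": the turn about the tool's z in degrees. A call has exactly 5 rows; each row shifts and turns the commanded pose from where the row before left it, along the tool's axes as they then stand; what a row does not reach is not made up. A row lasts 1/10 s, in which the tool goes at most 50 mm and 8.59 degrees, less where a joint would pass 70% of its speed; a pose out of reach is approached as far as the arm can. A call with a gripper value outside its range is refused whole. "jaw" is the opening in per cent of the stroke, from 0 (shut) to 100 (fully open), set as the call begins (left out, the last holds). The fingers move at their own pace and stop on an object; "squeeze" is the grip in N (left out, the last holds). Time passes only in rows, so rows that do not move let the fingers close, or fill a call up. It gives the time, the measured TCP pose, the force, the opening and the grip force at its end, in the units of the state.
- get_obs(): the state, without advancing time (a new reading comes with each control period).
- read_camera(name): name is "scene" or "top" or "wrist"; returns the picture (400x640x3 uint8, red, green, blue); there is no depth.
- camera_params(name): a dict with "fx", "fy", "cx", "cy" (pixels), "world_from_camera" (4x4, takes a point from camera to world coordinates); the wrist camera has in their place "tool_from_camera" (4x4, takes a point from camera to tool coordinates, whose origin is the TCP and whose axes are the flange's). Camera axes: x right, y down, z forward; pixel columns grow to the right and rows downward; lengths in mm; the calibration is good to about 2 mm. A picture is of the moment at which its call begins: read the wrist's pose just before it. camera_params takes no time and is no camera call.
- hand_in(): hands the job in; it is judged then, once.
Trained networks look in the newest picture that a camera, given by its name, has taken for a name from the list of things; names that differ only in an ending like _2 or _b are one class to them, and where a whole thing is asked for, a point or a joint stands for the part that bears it (a point fixed in the world has none). Each returns a list of dicts, best first, with "score" (0 to 1); they miss things now and then, are a little off and sometimes report something else, mostly with a low value. They report only what shows in the picture. A call takes as long as a camera call. They do not tell look-alikes from the thing itself.
- cut_out(label, camera): "pixels" (400x640 bool, what is visible of it) and "pixel" ([row, column] in pixels, amid what is visible of it).
- tip_of(label, camera): "pixel" ([row, column] in pixels: a listed point, or the origin of a listed thing).
The state is a dict: "time": time; "joint_pos": joint angles; "joint_vel": joint speeds; "tau": joint torques, N m; "ee_pos": TCP position; "ee_rot": TCP orientation; "force": force on the tool from outside, world axes, zero at the start; "wrist_torque": the same for the moment, N m; "finger_gap": opening from 0.0 (shut) to 1.0 (fully open); "finger_force": force on a finger pad.
Only numpy, scipy, OpenCV 4.12 (cv2) and the standard library are available. Lean on these libraries where they do the work, as an engineer would, in place of code of your own. Each camera call takes 0.05 s, during which the arm holds its last target. There are 200 camera calls.

## Working session

There is one attempt and no reset: what is moved stays moved. The work goes in short steps, Python scripts to look and compute and a tool call to move; the robot and the scene stay as the last step left them, time stands still between calls to the robot, and variables do not carry over. Pictures are saved under pics/ and viewed, at most 10 in all, crops included, and the job is handed in when it is done.

Besides the shell and the picture viewer there is one more tool, called after "Call:" by a JSON object that holds its "method" and its "body". play_rows: Moves the arm, as the interface text tells. Its arguments: {"type":"object","properties":{"commands":{"type":"array","items":{"type":"object","properties":{"x":{"type":"number"},"y":{"type":"number"},"z":{"type":"number"},"twist":{"type":"number"}}}},"jaw":{"type":"number"},"squeeze":{"type":"number"}},"required":["commands"]}

```bash
mkdir -p pics
cat > h.py <<'E'
from station import *
import numpy as np, cv2
def ray(cam,px,z):
    p=camera_params(cam); 
    if cam=='wrist':
        from scipy.spatial.transform import Rotation as R
        o=get_obs(); q=np.array(o['ee_rot']); T=np.eye(4); T[:3,:3]=R.from_quat(q[[1,2,3,0]]).as_matrix(); T[:3,3]=o['ee_pos']; W=T@np.array(p['tool_from_camera'])
    else: W=np.array(p['world_from_camera'])
    r,c=px; d=W[:3,:3]@np.array([(c-p['cx'])/p['fx'],(r-p['cy'])/p['fy'],1]); o=W[:3,3]
    return o+d*(z-o[2])/d[2]
def save(cam,n):
    im=read_camera(cam); cv2.imwrite(f'pics/{n}.png',im[:,:,::-1].copy()); return im
E
python3 - <<'E'
from h import *
a=save('scene','s1');b=save('top','t1')
cv2.imwrite('pics/both.png',cv2.resize(np.vstack([a,b]),None,fx=.75,fy=.75,interpolation=cv2.INTER_AREA)[:,:,::-1].copy())
for l,z in [('handle',137),('wide_mid',22),('drop_point',22),('chute_mouth',215),('stone_block',0),('flat_slab',0),('rough_stone',0),('sorter',0)]:
  for c in ['top','scene']:
    for d in tip_of(l,c)[:3]: print(l,c,round(d['score'],2),np.round(d['pixel']),np.round(ray(c,d['pixel'],z)))
o=get_obs();print(o['ee_rot'],o['time'])
E
```

```text
handle top 0.76 [181. 263.] [514. 195. 137.]
handle scene 0.58 [183. 279.] [527. 205. 137.]
wide_mid top 0.74 [202. 244.] [478. 259.  22.]
drop_point top 0.91 [179. 243.] [547. 270.  22.]
chute_mouth top 0.7 [139. 193.] [589. 363. 215.]
stone_block top 0.75 [188. 363.] [547. -75.   0.]
stone_block top 0.71 [221. 354.] [448. -55.   0.]
stone_block top 0.61 [248. 350.] [370. -48.   0.]
stone_block scene 0.78 [243. 366.] [559. -74.   0.]
stone_block scene 0.67 [258. 345.] [462. -55.   0.]
stone_block scene 0.53 [277. 328.] [362. -57.   0.]
flat_slab top 0.92 [240. 398.] [ 400. -182.    0.]
flat_slab scene 0.63 [285. 378.] [ 399. -177.    0.]
rough_stone top 0.68 [244. 442.] [ 398. -306.    0.]
rough_stone scene 0.8 [304. 435.] [ 400. -314.    0.]
sorter top 0.82 [193. 272.] [515. 187.   0.]
sorter scene 0.95 [225. 279.] [516. 200.   0.]
[7.08479912e-05 9.85939600e-01 1.67102066e-01 1.00128124e-05] 0.9
```

View pics/both.png

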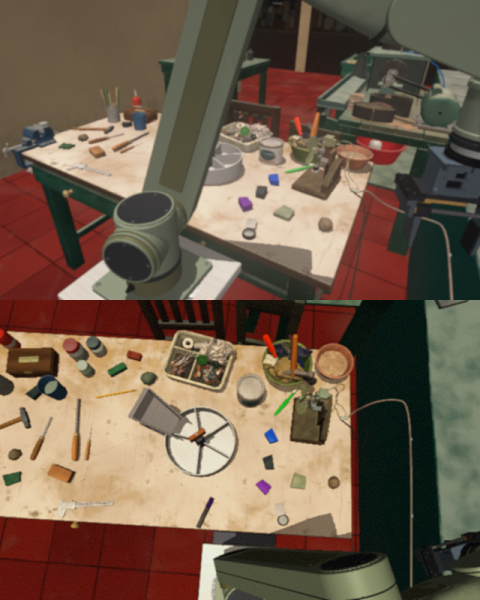

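Run:
```python
from h import *
a=save('top','t2')
c1=cv2.resize(a[130:230,170:310],None,fx=4,fy=4,interpolation=cv2.INTER_CUBIC)
c2=cv2.resize(a[170:270,330:390],None,fx=4,fy=4,interpolation=cv2.INTER_CUBIC)
cv2.imwrite('pics/crop.png',np.hstack([c1,c2])[:,:,::-1].copy())
h=cut_out('handle','top')
for d in h[:2]: print(d['score'],d['pixel'],d['pixels'].sum())
def pca(m,z):
    ys,xs=np.nonzero(m); P=np.array([ray('top',(y,x),z)[:2] for y,x in zip(ys,xs)])
    r=cv2.minAreaRect(P.astype(np.float32)); u,s,v=np.linalg.svd(P-P.mean(0),full_matrices=False)
    return P.mean(0).round(),np.round(r,1) if 0 else r,np.degrees(np.arctan2(v[0,1],v[0,0])).round()
for d in cut_out('stone_block','top')[:4]: print('blk',round(d['score'],2),np.round(d['pixel']),pca(d['pixels'],24), a[d['pixels']].mean(0).round())
```

```text
0.74 [191.3, 264.1] 6815
blk 0.7 [246. 351.] (array([367., -47.]), ((368.1236877441406, -47.972251892089844), (50.313270568847656, 37.31393814086914), 48.29811477661133), np.float64(-126.0)) [140.  64. 147.]
blk 0.61 [217. 358.] (array([457., -60.]), ((457.0052795410156, -59.24018859863281), (52.17231369018555, 35.25065231323242), 11.688961029052734), np.float64(-167.0)) [71. 70. 59.]
blk 0.51 [181. 362.] (array([559., -66.]), ((558.5230102539062, -65.61237335205078), (55.96015167236328, 39.27309799194336), 30.481754302978516), np.float64(-151.0)) [ 56.  91. 172.]
```

View pics/crop.png

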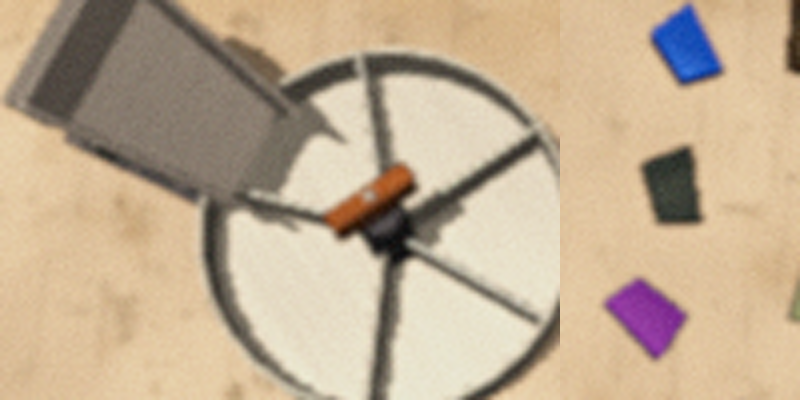

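Run:
```python
from h import *
f=lambda x,y,z: ray('top',(130+y/4,170+x/4),z)[:2]
az=lambda v: np.degrees(np.arctan2(v[1],v[0])).round(1)
a,b=f(336,218,152),f(404,180,152);print('bar',a,b,az(a-b),(a+b)/2)
# bin rim
pts=np.array([f(*p,70) for p in [(205,250),(365,52),(545,130),(230,150+10)]]);
# dividers outer ends at z68
c=(a+b)/2
for p in [(238,192),(380,395),(540,320),(535,140),(362,62)]: print('div',az(f(*p,68)-c), np.linalg.norm(f(*p,68)-c))
# chute: top back corners & outlet corners
L,Rr=f(10,100,231),f(150,-20,231)
for d in ['drop_point','chute_mouth']:
  t=tip_of(d,'top')[0]; w=ray('top',t['pixel'],22 if d[0]=='d' else 215)[:2]; print(d,w,az(w-c),np.linalg.norm(w-c))
o1=f(66,130,207-117+43+60);print(get_obs()['joint_pos'])
```

```text
bar [499.71211061 214.16655595] [527.25271794 173.37085403] 124.0 [513.48241427 193.76870499]
div 78.8 106.25886001196929
div -177.1 113.50182063218195
div -117.1 122.50283320921362
div -53.9 119.77100985309443
div 13.1 122.85962962029059
drop_point [539.97069885 265.36476538] 69.7 76.33888316608471
chute_mouth [586.64050576 354.0725917 ] 65.5 176.20851977931045
[-1.25499329e+00  3.19602174e-01  1.56451978e+00  1.43579255e-05
  1.25740393e+00 -2.00034077e-02]
```

```bash
cat >> h.py <<'E'
def theta():
    w,x,y,z=get_obs()['ee_rot']; return np.degrees(2*np.arctan2(y,x))
def plan(xyz,th,n):
    """rows to go to TCP xyz with tool-x azimuth th, in n rows"""
    o=get_obs(); p=np.array(o['ee_pos']); t=theta(); t0=t
    dth=(th-t+180)%360-180
    tw=np.round(-dth/n,1); s=(np.array(xyz)-p)/n; q=p.copy(); import json; L=[]
    for i in range(n):
        d=p+s*(i+1)-q; a=np.radians(t); c,sn=np.cos(a),np.sin(a)
        X,Y,Z=round(d[0]*c+d[1]*sn,1),round(d[0]*sn-d[1]*c,1),round(-d[2],1)
        q=q+[X*c+Y*sn,X*sn-Y*c,-Z]; t-=tw; L.append(dict(x=X,y=Y,z=Z,twist=float(tw)))
    print('t',o['time'],p.round(1),'th',round(t0,1))
    for i in range(0,n,5): print(json.dumps(L[i:i+5]))
E
python3 - <<'E'
from h import *
plan([513,194,292],126,20)
E
```

```text
t 1.15 [ 189.5 -542.9  292.3] th 19.2
[{"x": 27.4, "y": -29.5, "z": 0.0, "twist": -5.3}, {"x": 30.0, "y": -26.8, "z": 0.0, "twist": -5.3}, {"x": 32.4, "y": -23.9, "z": 0.0, "twist": -5.3}, {"x": 34.4, "y": -20.8, "z": 0.1, "twist": -5.3}, {"x": 36.2, "y": -17.5, "z": -0.0, "twist": -5.3}]
[{"x": 37.7, "y": -14.2, "z": -0.0, "twist": -5.3}, {"x": 38.8, "y": -10.5, "z": -0.0, "twist": -5.3}, {"x": 39.7, "y": -7.0, "z": 0.0, "twist": -5.3}, {"x": 40.1, "y": -3.3, "z": 0.0, "twist": -5.3}, {"x": 40.2, "y": 0.5, "z": 0.0, "twist": -5.3}]
[{"x": 40.0, "y": 4.1, "z": 0.0, "twist": -5.3}, {"x": 39.5, "y": 7.9, "z": 0.1, "twist": -5.3}, {"x": 38.6, "y": 11.4, "z": -0.0, "twist": -5.3}, {"x": 37.3, "y": 15.0, "z": -0.0, "twist": -5.3}, {"x": 35.8, "y": 18.4, "z": 0.0, "twist": -5.3}]
[{"x": 34.0, "y": 21.6, "z": 0.0, "twist": -5.3}, {"x": 31.8, "y": 24.6, "z": 0.0, "twist": -5.3}, {"x": 29.4, "y": 27.5, "z": 0.0, "twist": -5.3}, {"x": 26.8, "y": 30.0, "z": 0.1, "twist": -5.3}, {"x": 23.8, "y": 32.4, "z": -0.0, "twist": -5.3}]
```

Call:
{"method": "play_rows", "body": {"commands": [{"x":27,"y":-29,"twist":-5.3},{"x":30,"y":-27,"twist":-5.3},{"x":32,"y":-24,"twist":-5.3},{"x":34,"y":-21,"twist":-5.3},{"x":36,"y":-18,"twist":-5.3}], "jaw": 100}}

```text
invalid input at $.commands[0]: expected keys x, y, z, twist
```

Call:
{"method": "play_rows", "body": {"commands": [{"x":38,"y":-14,"twist":-5.3},{"x":39,"y":-10,"twist":-5.3},{"x":40,"y":-7,"twist":-5.3},{"x":40,"y":-3,"twist":-5.3},{"x":40,"y":0,"twist":-5.3}]}}

```text
invalid input at $.commands[0]: expected keys x, y, z, twist
```

Call:
{"method": "play_rows", "body": {"commands": [{"x":40,"y":4,"twist":-5.3},{"x":40,"y":8,"twist":-5.3},{"x":39,"y":11,"twist":-5.3},{"x":37,"y":15,"twist":-5.3},{"x":36,"y":18,"twist":-5.3}]}}

```text
invalid input at $.commands[0]: expected keys x, y, z, twist
```

Call:
{"method": "play_rows", "body": {"commands": [{"x":34,"y":22,"twist":-5.3},{"x":32,"y":25,"twist":-5.3},{"x":29,"y":27,"twist":-5.3},{"x":27,"y":30,"twist":-5.3},{"x":24,"y":32,"twist":-5.3}]}}

```text
invalid input at $.commands[0]: expected keys x, y, z, twist
```

Run:
```python
from h import *
o=get_obs();print(o['time'],o['ee_pos'],theta(),o['joint_vel'])
save('wrist','w1')
for l,z in [('handle',137),('wide_mid',22),('drop_point',22),('chute_mouth',215),('sorter',0)]:
    for d in tip_of(l,'wrist')[:2]: print(l,round(d['score'],2),np.round(d['pixel']),np.round(ray('wrist',d['pixel'],z),1))
```

```text
1.15 [ 189.48229291 -542.88240639  292.26699965] 19.240038562788047 [-0.00100115  0.00136491 -0.0013255   0.00018831  0.00053668  0.00101598]
```

View pics/w1.png

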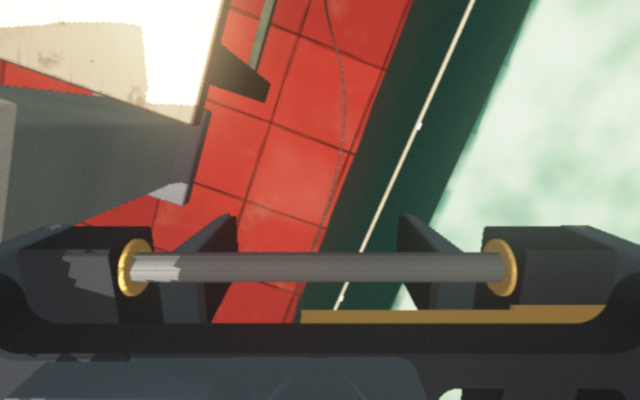

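The moves were refused because every row needs all four keys. The arm hasn't moved, and the picture shows only the table edge at the upper left and the floor.

Call:
{"method": "play_rows", "body": {"commands": [{"x":27,"y":-29,"z":0,"twist":-5.3},{"x":30,"y":-27,"z":0,"twist":-5.3},{"x":32,"y":-24,"z":0,"twist":-5.3},{"x":34,"y":-21,"z":0,"twist":-5.3},{"x":36,"y":-18,"z":0,"twist":-5.3}], "jaw": 100}}

```text
time: 1.95
ee_pos: [269.1, -357.6, 292.4]
ee_rot: [0.0, 0.921, 0.39, 0.0]
force: [-0.5, 0.3, -0.2]
finger_gap: 0.997
finger_force: 0.0
```

Call:
{"method": "play_rows", "body": {"commands": [{"x":38,"y":-14,"z":0,"twist":-5.3},{"x":39,"y":-10,"z":0,"twist":-5.3},{"x":40,"y":-7,"z":0,"twist":-5.3},{"x":40,"y":-3,"z":0,"twist":-5.3},{"x":40,"y":0,"z":0,"twist":-5.3}]}}

```text
time: 2.45
ee_pos: [350.8, -173.3, 292.5]
ee_rot: [0.0, 0.807, 0.591, 0.0]
force: [-0.1, 0.7, 0.5]
finger_gap: 0.999
finger_force: 0.0
```

Call:
{"method": "play_rows", "body": {"commands": [{"x":40,"y":4,"z":0,"twist":-5.3},{"x":40,"y":8,"z":0,"twist":-5.3},{"x":39,"y":11,"z":0,"twist":-5.3},{"x":37,"y":15,"z":0,"twist":-5.3},{"x":36,"y":18,"z":0,"twist":-5.3}]}}

```text
time: 2.95
ee_pos: [431.0, 11.8, 292.5]
ee_rot: [0.0, 0.65, 0.76, 0.0]
force: [0.9, -1.0, -0.4]
finger_gap: 1.0
finger_force: 0.0
```

Call:
{"method": "play_rows", "body": {"commands": [{"x":34,"y":22,"z":0,"twist":-5.3},{"x":32,"y":25,"z":0,"twist":-5.3},{"x":29,"y":27,"z":0,"twist":-5.3},{"x":27,"y":30,"z":0,"twist":-5.3},{"x":24,"y":32,"z":0,"twist":-5.3}]}}

```text
time: 3.45
ee_pos: [511.7, 196.1, 292.3]
ee_rot: [0.0, 0.458, 0.889, 0.0]
force: [0.8, 0.7, 0.8]
finger_gap: 1.002
finger_force: 0.0
```

Run:
```python
from h import *
o=get_obs();print(o['time'],o['ee_pos'],theta(),o['joint_vel'].round(2) if hasattr(o['joint_vel'],'round') else 0)
save('wrist','w2')
for l,z in [('handle',137),('wide_mid',22),('drop_point',22),('chute_mouth',215),('sorter',0)]:
    for d in tip_of(l,'wrist')[:2]: print(l,round(d['score'],2),np.round(d['pixel']),np.round(ray('wrist',d['pixel'],z),1))
```

```text
3.45 [511.74206303 196.08989644 292.30117885] 125.4800418246244 [ 0.56  0.43 -0.6  -0.01  0.16 -0.36]
handle 0.65 [211. 321.] [515.9 197.3 137. ]
handle 0.38 [112. 316.] [468.2 258.1 137. ]
wide_mid 0.66 [112. 318.] [466.6 259.1  22. ]
drop_point 0.75 [148. 375.] [541.1 262.8  22. ]
chute_mouth 0.88 [ 69. 630.] [583.2 359.  215. ]
sorter 0.8 [182. 316.] [512.1 187.7   0. ]
```

View pics/w2.png

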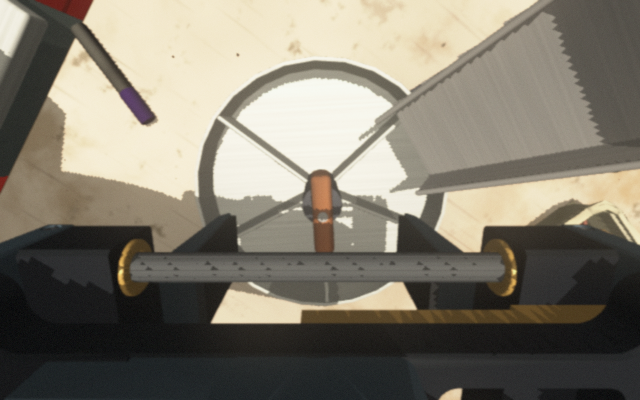

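The handle bar is at column 322, rows 175–250, running vertically between the open fingers. The bin hub is below it and the chute is at the upper right. I'm going down.

Call:
{"method": "play_rows", "body": {"commands": [{"x":0,"y":0,"z":0,"twist":0},{"x":0,"y":0,"z":15,"twist":0},{"x":0,"y":0,"z":15,"twist":0},{"x":0,"y":0,"z":15,"twist":0},{"x":0,"y":0,"z":15,"twist":0}], "jaw": 100}}

```text
time: 4.25
ee_pos: [511.1, 193.2, 232.1]
ee_rot: [0.0, 0.461, 0.888, 0.0]
force: [0.4, 1.0, 0.3]
finger_gap: 1.001
finger_force: 0.0
```

Call:
{"method": "play_rows", "body": {"commands": [{"x":0,"y":0,"z":12,"twist":0},{"x":0,"y":0,"z":10,"twist":0},{"x":0,"y":0,"z":10,"twist":0},{"x":0,"y":0,"z":0,"twist":0},{"x":0,"y":0,"z":0,"twist":0}]}}

```text
time: 4.75
ee_pos: [511.5, 194.4, 200.4]
ee_rot: [0.0, 0.46, 0.888, 0.0]
force: [0.4, -0.6, -0.1]
finger_gap: 0.999
finger_force: 0.0
```

Run:
```python
from h import *
o=get_obs();print(o['time'],o['ee_pos'],theta(),o['force'])
save('wrist','w3')
p=camera_params('wrist');print(p)
for d in cut_out('handle','wrist')[:2]: print(d['score'],d['pixel'])
for l,z in [('handle',137),('wide_mid',22)]:
    for d in tip_of(l,'wrist')[:2]: print(l,round(d['score'],2),np.round(d['pixel']),np.round(ray('wrist',d['pixel'],z),1))
```

```text
4.75 [511.47343795 194.350431   200.35107632] 125.23455470985282 [ 0.42427116 -0.6383668  -0.13304525]
{'fx': 316.3542698174664, 'fy': 316.3542698174664, 'cx': 316.95041494650195, 'cy': 199.57234373467713, 'tool_from_camera': array([[ 1.09102927e-05, -9.70296563e-01, -2.41918540e-01,
         6.82343516e+01],
       [ 9.99999702e-01,  1.97451529e-04, -7.46847475e-04,
        -1.11697820e+00],
       [ 7.72430723e-04, -2.41918460e-01,  9.70296275e-01,
        -9.16294585e+01],
       [ 0.00000000e+00,  0.00000000e+00,  0.00000000e+00,
         1.00000000e+00]])}
0.9 [159.6, 308.2]
handle 0.89 [256. 325.] [515.3 195.  137. ]
wide_mid 0.67 [198. 323.] [513.6 198.4  22. ]
wide_mid 0.6 [108. 316.] [465.3 257.4  22. ]
```

View pics/w3.png

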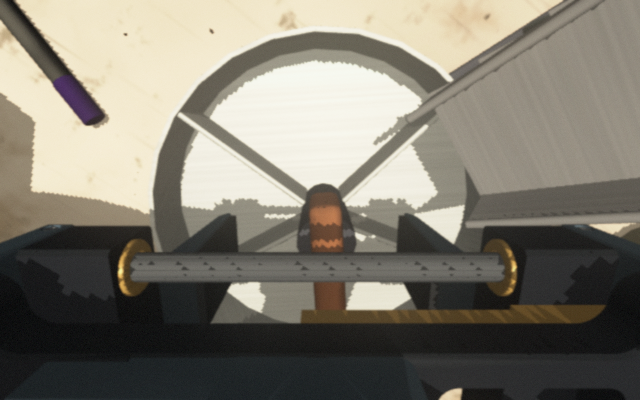

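The handle sits at column 325, about 3 mm towards +y of the finger centre. I'll centre the fingers on it and close.

Call:
{"method": "play_rows", "body": {"commands": [{"x":0,"y":3,"z":0,"twist":0},{"x":0,"y":0,"z":0,"twist":0},{"x":0,"y":0,"z":0,"twist":0},{"x":0,"y":0,"z":0,"twist":0},{"x":0,"y":0,"z":0,"twist":0}], "jaw": 0, "squeeze": 25}}

```text
time: 5.45
ee_pos: [513.7, 196.1, 200.2]
ee_rot: [0.0, 0.46, 0.888, -0.0]
force: [0.2, 0.4, 0.1]
finger_gap: 0.592
finger_force: 0.0
```

Call:
{"method": "play_rows", "body": {"commands": [{"x":0,"y":0,"z":0,"twist":0},{"x":0,"y":0,"z":0,"twist":0},{"x":0,"y":0,"z":0,"twist":0},{"x":0,"y":0,"z":0,"twist":0},{"x":0,"y":0,"z":0,"twist":0}]}}

```text
time: 5.95
ee_pos: [515.6, 197.2, 200.3]
ee_rot: [0.002, 0.46, 0.888, 0.002]
force: [9.7, 0.8, -7.7]
finger_gap: 0.181
finger_force: 24.7
```

Run:
```python
from h import *
o=get_obs();print(o['ee_pos'],theta(),o['force'],o['wrist_torque'],o['finger_gap'])
```

```text
[515.60641605 197.16888498 200.28705047] 125.28673909736271 [ 9.69523713  0.8311179  -7.68806672] [ 0.18082333 -1.61501     0.32662194] 0.18065065892835366
```

Call:
{"method": "play_rows", "body": {"commands": [{"x":0,"y":2,"z":0,"twist":2},{"x":0,"y":0,"z":0,"twist":6},{"x":0,"y":0,"z":0,"twist":6},{"x":0,"y":0,"z":0,"twist":6},{"x":0,"y":0,"z":0,"twist":6}]}}

```text
time: 6.45
ee_pos: [516.7, 197.5, 200.2]
ee_rot: [0.001, 0.649, 0.761, 0.001]
force: [4.8, 1.4, -2.7]
finger_gap: 0.176
finger_force: 25.0
```

Call:
{"method": "play_rows", "body": {"commands": [{"x":0,"y":0,"z":0,"twist":6},{"x":0,"y":0,"z":0,"twist":6},{"x":0,"y":0,"z":0,"twist":6},{"x":0,"y":0,"z":0,"twist":6},{"x":0,"y":0,"z":0,"twist":6}]}}

```text
time: 6.95
ee_pos: [517.6, 197.4, 200.3]
ee_rot: [0.001, 0.824, 0.567, 0.002]
force: [6.9, -0.8, -4.4]
finger_gap: 0.17
finger_force: 25.0
```

Call:
{"method": "play_rows", "body": {"commands": [{"x":0,"y":0,"z":0,"twist":2},{"x":0,"y":0,"z":0,"twist":0},{"x":0,"y":0,"z":0,"twist":0},{"x":0,"y":0,"z":0,"twist":0},{"x":0,"y":0,"z":0,"twist":0}]}}

```text
time: 7.45
ee_pos: [517.7, 197.3, 200.3]
ee_rot: [0.001, 0.833, 0.554, 0.002]
force: [7.3, 0.0, -4.8]
finger_gap: 0.177
finger_force: 25.0
```

Run:
```python
from h import *
o=get_obs();print(o['time'],o['ee_pos'],theta(),o['force'],o['finger_gap'])
a=save('wrist','w4')
for l,z in [('wide_mid',22),('drop_point',22),('chute_mouth',215)]:
    for d in tip_of(l,'wrist')[:2]: print(l,round(d['score'],2),np.round(d['pixel']),np.round(ray('wrist',d['pixel'],z),1))
```

```text
7.45 [517.69728173 197.33183425 200.25720874] 67.2319630661307 [ 7.29881515  0.0401611  -4.78588676] 0.17678715258217512
wide_mid 0.37 [258. 316.] [495.2 147.3  22. ]
drop_point 0.55 [107. 313.] [544.5 271.   22. ]
```

View pics/w4.png

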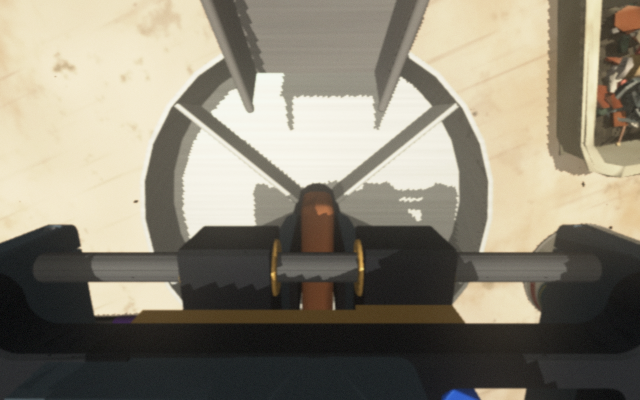

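The widest compartment is centred. Its dividers are at columns 178 and 456 (middle 317), the chute outlet edges at 252 and 378 (middle 315), and the handle at 317. I'll let go and rise.

Call:
{"method": "play_rows", "body": {"commands": [{"x":0,"y":0,"z":0,"twist":0},{"x":0,"y":0,"z":0,"twist":0},{"x":0,"y":0,"z":0,"twist":0},{"x":0,"y":0,"z":0,"twist":0},{"x":0,"y":0,"z":0,"twist":0}], "jaw": 100}}

```text
time: 8.15
ee_pos: [515.2, 197.3, 200.3]
ee_rot: [0.0, 0.833, 0.554, -0.0]
force: [-0.6, 0.3, -0.2]
finger_gap: 0.584
finger_force: 0.0
```

Call:
{"method": "play_rows", "body": {"commands": [{"x":0,"y":0,"z":-5,"twist":0},{"x":0,"y":0,"z":-20,"twist":0},{"x":0,"y":0,"z":-25,"twist":0},{"x":0,"y":0,"z":-25,"twist":0},{"x":0,"y":0,"z":-15,"twist":0}]}}

```text
time: 8.65
ee_pos: [515.9, 197.4, 292.7]
ee_rot: [0.0, 0.833, 0.554, 0.002]
force: [0.7, 0.4, 0.6]
finger_gap: 0.994
finger_force: 0.0
```

Run:
```python
from h import *
plan([457,-59,220],12,10)
save('wrist','w5')
```

```text
t 8.65 [515.9 197.4 292.7] th 67.2
[{"x": -25.9, "y": 4.5, "z": 7.3, "twist": 5.5}, {"x": -25.4, "y": 7.0, "z": 7.2, "twist": 5.5}, {"x": -24.6, "y": 9.3, "z": 7.3, "twist": 5.5}, {"x": -23.6, "y": 11.7, "z": 7.3, "twist": 5.5}, {"x": -22.3, "y": 13.9, "z": 7.3, "twist": 5.5}]
[{"x": -21.0, "y": 15.9, "z": 7.2, "twist": 5.5}, {"x": -19.2, "y": 17.9, "z": 7.3, "twist": 5.5}, {"x": -17.5, "y": 19.7, "z": 7.3, "twist": 5.5}, {"x": -15.6, "y": 21.2, "z": 7.3, "twist": 5.5}, {"x": -13.4, "y": 22.6, "z": 7.2, "twist": 5.5}]
```

View pics/w5.png

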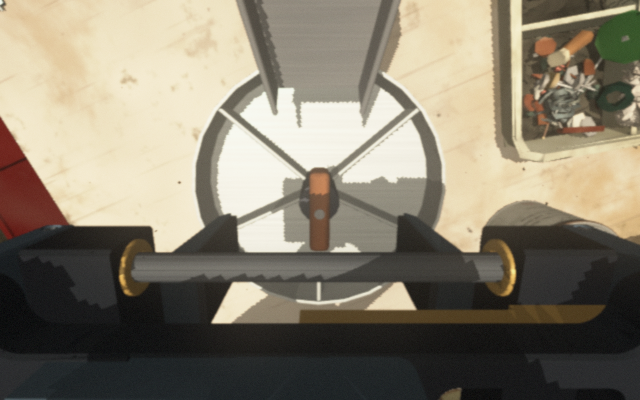

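The bin stayed put: divider middle at column 319 and chute middle at 319. Now to the block.

Call:
{"method": "play_rows", "body": {"commands": [{"x":-26,"y":4.5,"z":7.3,"twist":5.5},{"x":-25.5,"y":7,"z":7.2,"twist":5.5},{"x":-24.5,"y":9.5,"z":7.3,"twist":5.5},{"x":-23.5,"y":11.5,"z":7.3,"twist":5.5},{"x":-22.5,"y":14,"z":7.3,"twist":5.5}]}}

```text
time: 9.2
ee_pos: [485.4, 67.9, 253.3]
ee_rot: [0.0, 0.941, 0.338, -0.0]
force: [-0.3, 0.6, -0.7]
finger_gap: 1.002
finger_force: 0.0
```

Call:
{"method": "play_rows", "body": {"commands": [{"x":-21,"y":16,"z":7.2,"twist":5.5},{"x":-19,"y":18,"z":7.3,"twist":5.5},{"x":-17.5,"y":19.5,"z":7.3,"twist":5.5},{"x":-15.5,"y":21,"z":7.3,"twist":5.5},{"x":-13.5,"y":22.5,"z":7.2,"twist":5.5}]}}

```text
time: 9.7
ee_pos: [456.0, -59.9, 217.1]
ee_rot: [0.0, 0.995, 0.105, -0.0]
force: [0.8, -0.6, 0.1]
finger_gap: 1.005
finger_force: 0.0
```

Call:
{"method": "play_rows", "body": {"commands": [{"x":0,"y":0,"z":0,"twist":0},{"x":0,"y":0,"z":0,"twist":0},{"x":0,"y":0,"z":0,"twist":0},{"x":0,"y":0,"z":0,"twist":0},{"x":0,"y":0,"z":0,"twist":0}]}}

```text
time: 10.2
ee_pos: [456.8, -58.3, 217.7]
ee_rot: [0.0, 0.994, 0.107, 0.0]
force: [-0.9, 0.8, -0.2]
finger_gap: 0.997
finger_force: 0.0
```

Run:
```python
from h import *
o=get_obs();print(o['time'],o['ee_pos'],theta())
a=save('wrist','w6')
for d in cut_out('stone_block','wrist')[:3]:
    ys,xs=np.nonzero(d['pixels']); P=np.array([ray('wrist',(y,x),24)[:2] for y,x in zip(ys,xs)],np.float32)
    print(round(d['score'],2),np.round(d['pixel']),cv2.minAreaRect(P),a[d['pixels']].mean(0).round())
for d in tip_of('stone_block','wrist')[:3]: print(d['score'],d['pixel'],ray('wrist',d['pixel'],0))
```

```text
10.2 [456.80060259 -58.29921425 217.73313764] 12.329974511834937Traceback (most recent call last):
  File "<stdin>", line 5, in <module>
  File "h.py", line 7, in ray
    o=get_obs(); q=np.array(o['ee_rot']); T=np.eye(4); T[:3,:3]=R.from_quat(q[[1,2,3,0]]).as_matrix(); T[:3,3]=o['ee_pos']; W=T@np.array(p['tool_from_camera'])
ValueError: time passes only in moves, steps and waits
```

View pics/w6.png

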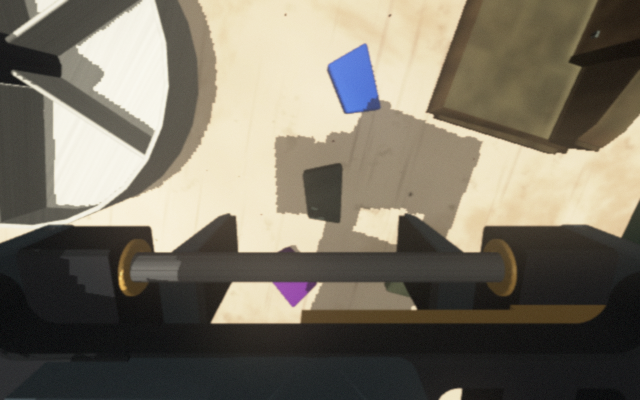

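The dark grey block is at row 192, column 323, with the blue look-alike at (80, 353) and the purple one at (276, 295). The block is the only one in dark stone colour, so that's the one. My script called `get_obs` too often, so I'll measure again with contour points only.

```bash
sed -i "s/o=get_obs(); q=np/o=OBS or get_obs(); q=np/; 2a OBS=None" h.py
python3 - <<'E'
import h
from h import *
h.OBS=get_obs()
a=save('wrist','w7')
for d in cut_out('stone_block','wrist')[:3]:
    ys,xs=np.nonzero(d['pixels']); P=np.array([ray('wrist',(y,x),24)[:2] for y,x in zip(ys,xs)],np.float32)
    print(round(d['score'],2),np.round(d['pixel']),cv2.minAreaRect(P),a[d['pixels']].mean(0).round())
for d in tip_of('stone_block','wrist')[:3]: print(d['score'],d['pixel'],ray('wrist',d['pixel'],0))
for r,c in [(169,304),(164,341),(222,340),(217,311)]: print(ray('wrist',(r,c),24).round(1))
E
```

```text
0.71 [288. 289.] ((369.9189147949219, -48.86909484863281), (60.25595474243164, 36.217586517333984), 42.18632888793945) [145.  87. 152.]
0.62 [189. 323.] ((459.0525207519531, -62.432220458984375), (55.917362213134766, 35.67778778076172), 12.297995567321777) [72. 69. 59.]Traceback (most recent call last):
  File "<stdin>", line 6, in <module>
  File "h.py", line 5, in ray
    p=camera_params(cam);
ValueError: time passes only in moves, steps and waits
```

Call:
{"method": "play_rows", "body": {"commands": [{"x":1,"y":4,"z":25,"twist":0},{"x":0,"y":0,"z":35,"twist":0},{"x":0,"y":0,"z":30,"twist":0},{"x":0,"y":0,"z":25,"twist":0},{"x":0,"y":0,"z":10,"twist":0}]}}

```text
time: 10.9
ee_pos: [457.2, -62.4, 90.6]
ee_rot: [-0.001, 0.994, 0.107, -0.002]
force: [-0.7, 0.1, 0.4]
finger_gap: 1.0
finger_force: 0.0
```

Call:
{"method": "play_rows", "body": {"commands": [{"x":0,"y":0,"z":8,"twist":0},{"x":0,"y":0,"z":3,"twist":0},{"x":0,"y":0,"z":0,"twist":0},{"x":0,"y":0,"z":0,"twist":0},{"x":0,"y":0,"z":0,"twist":0}]}}

```text
time: 11.4
ee_pos: [458.9, -62.8, 82.3]
ee_rot: [0.0, 0.994, 0.107, 0.001]
force: [-0.7, -0.3, -0.1]
finger_gap: 1.003
finger_force: 0.0
```

Call:
{"method": "play_rows", "body": {"commands": [{"x":0,"y":0,"z":0,"twist":0},{"x":0,"y":0,"z":0,"twist":0},{"x":0,"y":0,"z":0,"twist":0},{"x":0,"y":0,"z":0,"twist":0},{"x":0,"y":0,"z":0,"twist":0}], "jaw": 0, "squeeze": 25}}

```text
time: 11.9
ee_pos: [458.4, -62.7, 81.5]
ee_rot: [0.0, 0.994, 0.107, 0.0]
force: [0.5, -1.0, 1.0]
finger_gap: 0.592
finger_force: 0.0
```

Call:
{"method": "play_rows", "body": {"commands": [{"x":0,"y":0,"z":0,"twist":0},{"x":0,"y":0,"z":0,"twist":0},{"x":0,"y":0,"z":0,"twist":0},{"x":0,"y":0,"z":0,"twist":0},{"x":0,"y":0,"z":0,"twist":0}]}}

```text
time: 12.4
ee_pos: [458.4, -62.7, 81.5]
ee_rot: [0.0, 0.994, 0.107, 0.0]
force: [-0.9, -1.1, -0.2]
finger_gap: 0.387
finger_force: 24.8
```

The jaw holds at 35 mm with 25 N of grip. I'll lift to a clear height.

Call:
{"method": "play_rows", "body": {"commands": [{"x":0,"y":0,"z":-15,"twist":0},{"x":0,"y":0,"z":-45,"twist":0},{"x":0,"y":0,"z":-45,"twist":0},{"x":0,"y":0,"z":-45,"twist":0},{"x":0,"y":0,"z":-45,"twist":0}]}}

```text
time: 12.9
ee_pos: [457.8, -62.5, 278.3]
ee_rot: [-0.0, 0.994, 0.107, -0.0]
force: [2.2, -0.3, -1.2]
finger_gap: 0.385
finger_force: 24.8
```

Run:
```python
from h import *
o=get_obs();print(o['finger_gap'],o['finger_force'])
plan([585,361,335],67,15)
```

```text
0.384522146470569 24.822674069546338
t 12.9 [457.8 -62.5 278.3] th 12.2
[{"x": 14.3, "y": -25.8, "z": -3.8, "twist": -3.7}, {"x": 15.9, "y": -24.8, "z": -3.8, "twist": -3.7}, {"x": 17.5, "y": -23.8, "z": -3.7, "twist": -3.7}, {"x": 18.9, "y": -22.5, "z": -3.8, "twist": -3.7}, {"x": 20.4, "y": -21.3, "z": -3.8, "twist": -3.7}]
[{"x": 21.8, "y": -20.0, "z": -3.8, "twist": -3.7}, {"x": 22.9, "y": -18.4, "z": -3.8, "twist": -3.7}, {"x": 24.1, "y": -17.0, "z": -3.8, "twist": -3.7}, {"x": 25.2, "y": -15.4, "z": -3.7, "twist": -3.7}, {"x": 26.1, "y": -13.7, "z": -3.8, "twist": -3.7}]
[{"x": 26.9, "y": -12.0, "z": -3.8, "twist": -3.7}, {"x": 27.6, "y": -10.3, "z": -3.8, "twist": -3.7}, {"x": 28.3, "y": -8.4, "z": -3.8, "twist": -3.7}, {"x": 28.7, "y": -6.6, "z": -3.7, "twist": -3.7}, {"x": 29.1, "y": -4.7, "z": -3.8, "twist": -3.7}]
```

Call:
{"method": "play_rows", "body": {"commands": [{"x":14,"y":-26,"z":-4,"twist":-3.7},{"x":16,"y":-25,"z":-4,"twist":-3.7},{"x":17.5,"y":-24,"z":-4,"twist":-3.7},{"x":19,"y":-22.5,"z":-4,"twist":-3.7},{"x":20.5,"y":-21.5,"z":-4,"twist":-3.7}]}}

```text
time: 13.4
ee_pos: [500.4, 80.4, 296.4]
ee_rot: [0.0, 0.964, 0.266, -0.0]
force: [1.6, -0.3, 0.1]
finger_gap: 0.388
finger_force: 24.8
```

Call:
{"method": "play_rows", "body": {"commands": [{"x":22,"y":-20,"z":-4,"twist":-3.7},{"x":23,"y":-18.5,"z":-4,"twist":-3.7},{"x":24,"y":-17,"z":-4,"twist":-3.7},{"x":25,"y":-15.5,"z":-4,"twist":-3.7},{"x":26,"y":-13.5,"z":-4,"twist":-3.7}]}}

```text
time: 13.9
ee_pos: [542.8, 221.6, 316.2]
ee_rot: [0.0, 0.908, 0.418, -0.001]
force: [0.1, -1.1, -0.4]
finger_gap: 0.388
finger_force: 24.8
```

Call:
{"method": "play_rows", "body": {"commands": [{"x":27,"y":-12,"z":-4,"twist":-3.7},{"x":27.5,"y":-10.5,"z":-4,"twist":-3.7},{"x":28.5,"y":-8.5,"z":-4,"twist":-3.7},{"x":28.5,"y":-6.5,"z":-4,"twist":-3.7},{"x":29,"y":-4.5,"z":-4,"twist":-3.7}]}}

```text
time: 14.4
ee_pos: [585.3, 362.6, 336.0]
ee_rot: [-0.0, 0.83, 0.558, -0.001]
force: [-0.1, -0.5, -0.6]
finger_gap: 0.387
finger_force: 24.8
```

Call:
{"method": "play_rows", "body": {"commands": [{"x":0,"y":0,"z":0,"twist":0},{"x":0,"y":0,"z":0,"twist":0},{"x":0,"y":0,"z":0,"twist":0},{"x":0,"y":0,"z":0,"twist":0},{"x":0,"y":0,"z":0,"twist":0}]}}

```text
time: 14.9
ee_pos: [585.2, 360.5, 336.8]
ee_rot: [0.0, 0.831, 0.557, -0.0]
force: [0.2, 1.1, -0.5]
finger_gap: 0.384
finger_force: 24.8
```

Run:
```python
import h
from h import *
h.OBS=o=get_obs();print(o['time'],o['ee_pos'],o['finger_gap'])
a=save('wrist','w8');b=save('top','t8')
for cam in ['wrist','top']:
  for d in tip_of('chute_mouth',cam)[:1]: print(cam,d['score'],d['pixel'],ray(cam,d['pixel'],215))
c=cv2.resize(b[100:240,160:320],(457,400))
cv2.imwrite('pics/c8.png',cv2.resize(np.hstack([a,c]),None,fx=.72,fy=.72)[:,:,::-1].copy())
```

```text
14.9 [585.2366243  360.54961418 336.77223961] 0.3837765803827264
top 0.57 [138.0, 192.4] [591.43888063 363.72250944 215.        ]
```

View pics/c8.png

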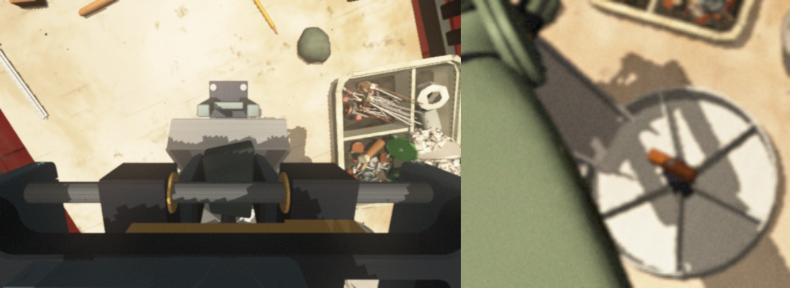

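In the wrist view the back wall spans columns 168–290 (middle 229) and the held block is centred at about 231. So the block is centred across the chute. I'll lower it and release.

Call:
{"method": "play_rows", "body": {"commands": [{"x":0,"y":0,"z":15,"twist":0},{"x":0,"y":0,"z":15,"twist":0},{"x":0,"y":0,"z":8,"twist":0},{"x":0,"y":0,"z":0,"twist":0},{"x":0,"y":0,"z":0,"twist":0}]}}

```text
time: 15.6
ee_pos: [585.3, 361.3, 308.2]
ee_rot: [0.0, 0.83, 0.557, 0.005]
force: [-7.6, -5.1, 29.8]
finger_gap: 0.384
finger_force: 33.1
```

Call:
{"method": "play_rows", "body": {"commands": [{"x":0,"y":0,"z":0,"twist":0},{"x":0,"y":0,"z":0,"twist":0},{"x":0,"y":0,"z":0,"twist":0},{"x":0,"y":0,"z":0,"twist":0},{"x":0,"y":0,"z":0,"twist":0}], "jaw": 62}}

```text
time: 16.1
ee_pos: [591.5, 359.1, 308.2]
ee_rot: [0.006, 0.831, 0.556, 0.011]
force: [9.8, -9.5, 23.5]
finger_gap: 0.621
finger_force: 11.9
```

Call:
{"method": "play_rows", "body": {"commands": [{"x":0,"y":0,"z":0,"twist":0},{"x":0,"y":0,"z":-10,"twist":0},{"x":0,"y":0,"z":-30,"twist":0},{"x":0,"y":0,"z":-30,"twist":0},{"x":0,"y":0,"z":-30,"twist":0}]}}

```text
time: 16.6
ee_pos: [584.9, 361.5, 399.6]
ee_rot: [-0.0, 0.83, 0.557, -0.0]
force: [-0.2, -0.8, -1.0]
finger_gap: 0.622
finger_force: 0.0
```

Call:
{"method": "play_rows", "body": {"commands": [{"x":-20,"y":10,"z":0,"twist":0},{"x":-40,"y":20,"z":0,"twist":0},{"x":-40,"y":20,"z":0,"twist":0},{"x":-40,"y":20,"z":0,"twist":0},{"x":-40,"y":20,"z":0,"twist":0}]}}

```text
time: 17.1
ee_pos: [600.1, 159.4, 398.5]
ee_rot: [-0.0, 0.83, 0.558, -0.0]
force: [0.1, 0.1, -0.4]
finger_gap: 0.621
finger_force: 0.0
```

Call:
{"method": "play_rows", "body": {"commands": [{"x":-20,"y":10,"z":0,"twist":0},{"x":0,"y":0,"z":0,"twist":0},{"x":0,"y":0,"z":0,"twist":0},{"x":0,"y":0,"z":0,"twist":0},{"x":0,"y":0,"z":0,"twist":0}]}}

```text
time: 17.6
ee_pos: [602.0, 139.8, 398.3]
ee_rot: [-0.0, 0.83, 0.558, -0.0]
force: [-0.7, 0.7, -0.2]
finger_gap: 0.621
finger_force: 0.0
```

Run:
```python
from h import *
o=get_obs();print(o['time'],o['ee_pos'],o['finger_gap'],o['force'])
a=save('wrist','w9');b=save('top','t9')
for d in tip_of('stone_block','wrist')[:4]: print(d['score'],d['pixel'])
c=cv2.resize(b[100:240,160:320],(457,400),interpolation=cv2.INTER_CUBIC)
cv2.imwrite('pics/c9.png',cv2.resize(np.hstack([a,c]),None,fx=.72,fy=.72)[:,:,::-1].copy())
```

```text
17.6 [601.9928603  139.84084591 398.33272658] 0.620984983484827 [-0.7145332   0.66379617 -0.24372351]
0.87 [136.2, 251.2]
0.68 [286.0, 343.7]
```

View pics/c9.png

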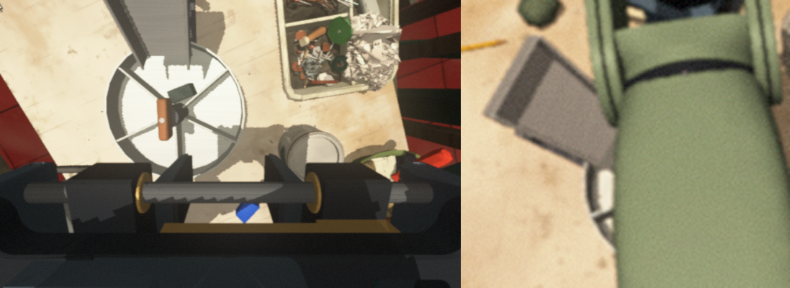

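The view shows the block in the bin near the hub, at crop pixel (181, 90). My picture budget is used up, so I'll check the compartment numerically: block azimuths, the handle direction by colour, and the divider directions.

Run:
```python
import h
from h import *
h.OBS=o=get_obs(); a=read_camera('wrist')
p=camera_params('wrist'); h.camera_params=lambda c:p
ax=np.array([515,196.5]); 
az=lambda v:np.degrees(np.arctan2(v[:,1],v[:,0]))
W=lambda m,z:np.array([ray('wrist',q,z)[:2] for q in np.argwhere(m)])
for d in cut_out('stone_block','wrist')[:2]:
    v=W(d['pixels'],36)-ax; r=np.linalg.norm(v,axis=1); print('blk',d['score'],d['pixel'],a[d['pixels']].mean(0).round(),'az',np.percentile(az(v),[3,50,97]).round(),'r',np.percentile(r,[3,50,97]).round())
hs=cv2.cvtColor(a,cv2.COLOR_RGB2HSV); m=(hs[...,0]<16)&(hs[...,1]>110)&(hs[...,2]>60)
P0=np.array([ray('wrist',(r,c),152)[:2] for r,c in [(100,0)]])
m[:, :200]=0; m[:,260:]=0; m[:120]=0; m[210:]=0
P=W(m,150); (c,s,an)=cv2.minAreaRect(P.astype(np.float32)); v=np.linalg.svd(P-P.mean(0),full_matrices=False)[2][0]
print('handle',m.sum(),c,s,an,np.degrees(np.arctan2(v[1],v[0])))
for l in ['wide_mid','drop_point']:
    for d in tip_of(l,'wrist')[:2]: w=ray('wrist',d['pixel'],22)[:2]-ax; print(l,round(d['score'],2),w.round(),np.degrees(np.arctan2(w[1],w[0])).round(1))
# divider profile: brightness along circle at r=105, z=68
import sys
Wc=None
from scipy.spatial.transform import Rotation as R
q=np.array(o['ee_rot']);T=np.eye(4);T[:3,:3]=R.from_quat(q[[1,2,3,0]]).as_matrix();T[:3,3]=o['ee_pos'];C=np.linalg.inv(T@p['tool_from_camera'])
g=cv2.cvtColor(a,cv2.COLOR_RGB2GRAY)
for rr in (95,):
  L=[]
  for t in range(0,190,3):
    X=C@[ax[0]+rr*np.cos(np.radians(t)),ax[1]+rr*np.sin(np.radians(t)),68,1]; u=p['fx']*X[0]/X[2]+p['cx'];w=p['fy']*X[1]/X[2]+p['cy']; L.append((t,int(g[int(round(w)),int(round(u))])))
  print(rr,L)
```

```text
blk 0.89 [127.5, 251.4] [107. 109.  95.] az [26. 53. 92.] r [21. 40. 59.]
blk 0.76 [291.2, 341.8] [ 67.  99. 176.] az [-84. -80. -74.] r [243. 262. 281.]
handle 633 (517.0967407226562, 195.49703979492188) (60.66314697265625, 13.555314064025879) 67.53949737548828 -113.00880155735881
wide_mid 0.81 [31. 73.] 67.2
drop_point 0.81 [30. 74.] 68.2
drop_point 0.35 [-38.   1.] 179.0
95 [(0, 246), (3, 247), (6, 247), (9, 203), (12, 159), (15, 200), (18, 245), (21, 246), (24, 247), (27, 164), (30, 155), (33, 195), (36, 246), (39, 240), (42, 153), (45, 145), (48, 123), (51, 145), (54, 145), (57, 146), (60, 148), (63, 147), (66, 148), (69, 147), (72, 149), (75, 196), (78, 247), (81, 245), (84, 244), (87, 243), (90, 244), (93, 244), (96, 245), (99, 162), (102, 227), (105, 246), (108, 245), (111, 102), (114, 100), (117, 234), (120, 244), (123, 243), (126, 238), (129, 241), (132, 217), (135, 211), (138, 221), (141, 221), (144, 227), (147, 184), (150, 171), (153, 181), (156, 209), (159, 225), (162, 210), (165, 208), (168, 210), (171, 219), (174, 237), (177, 224), (180, 239), (183, 226), (186, 148), (189, 229)]
```

The block spans azimuths 26–92° from the bin's axis, inside the widest compartment (about 17–117°). The handle is at 67° and the drop point at 68°, so I'm handing in.

```bash
python3 -c "
from station import *
print(hand_in())"
```

```text
the job is handed in; nothing more can be done
None
```

I turned the bin until its widest compartment was centred under the chute (within about 1°), let go of the handle, and dropped the dark stone block down the chute. It now lies in that compartment, near the hub, and the job is handed in at about 18 s; on lowering, the block or fingertips touched the chute with a wrist force of about 31 N.

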